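# Bolt the inspection nest with its spring safety catch

### The job

Lock the inspection nest: with one fingertip press the red spring catch pad down and keep it down while the other fingertip pushes the bolt's black tab all the way home, so that the bolt stands in the yellow keeper fork. Only then let the catch spring back up, so that it locks the bolt, and move clear. Nothing is to be gripped or lifted, and the loose things round about stay where they are.

Things in the scene. Friction and masses are not known exactly. Their poses are not given: they have to be found in the camera images.
- station: dark steel plate, 160 (x) x 280 (y) x 12 mm, fixed flat on the bench, turned only about the vertical; origin at bench height, plate spans x -75..85, y -115..165 mm of its frame. Two lanes run along its y, 60 mm apart: red catch pad at x -30, steel bolt at x +30. Two aluminium guides (14 long, 36 wide, top 49.5 mm high) span the bolt at y -77 and y 41
- catch_pad (a point): centre of the top face of the red catch pad, a flat bar 28 (station x) x 112 (station y) x 8 mm; at station x -30, y -20 mm, 68 mm above the bench when up, and moves down with the pad. A fingertip may slide along the pad while it presses it. Only the black tab rises higher over the two lanes
- catch (a joint): spring catch in m: 0 up, 0.012 fully down; pressed straight down with about 3 N at first, 7 N at the bottom. Its tooth sits in a notch under the bolt and is clear of it beyond 0.006. Let go, the pad springs up by itself: to 0 when a notch (unlocked or home) is over the tooth, else only to about 0.006
- bolt_tab (a point): middle of the top edge of the black tab's rear face, the face to push (looks to station -y). The tab is an upright plate 30 (station x) x 10 (station y) mm on the bolt, from 46 to 90 mm above the bench. Unlocked: station x 30, y -25 mm. The bolt bar under it is 20 mm wide, its top 46 mm above the bench
- bolt (a joint): slide of the bolt along station +y in m: 0 unlocked (start; 2 mm of play until the catch's tooth blocks it), 0.040 home, at its end stop. It takes about 3 N to slide (more with the finger's rubbing on the pad) and stays where it is left. The tooth can spring into the home notch from 0.037 on
- keeper (a point): middle of the yellow keeper fork at its top, 50 mm above the bench, station x 30, y 93 mm: two cheeks 12 mm thick, open on top, 20 mm apart, 24 mm long in y, which the bolt's end enters when home. Behind it, y 105..165 and x -20..80 mm, the aluminium nest block with blue lips, 42 mm high, holds a breaker
- breaker_a: white two-pole circuit breaker with two blue toggles, 80 x 44 x 68 mm, loose, standing in the blue-lipped nest at the station's +y end; origin under its centre. A bystander
- locator: loose brass locating pin with a round head 26 mm across, 40 mm tall, standing on the station's plate beside the nest; origin under its centre. A bystander
- breaker_b: second white circuit breaker, 80 x 44 x 68 mm, loose on the bench; origin under its centre. A bystander
- mouse: black computer mouse, 100 x 58 x 33 mm, loose on the bench; origin under its centre. A bystander
- parts_tray: small open blue tray, 110 x 80 x 35 mm, loose on the bench; origin under its centre. A bystander
- scoop: blue flat scoop (spatula shape), lying loose on the bench; origin under it. A bystander
- driver: screwdriver lying loose on the bench; origin under it. A bystander
- screw_cup: open grey cup, 64 mm across, 60 mm tall, loose on the bench; origin under its centre. A bystander

How it is judged (in metres and radians):
On the way, in this order (a step that is already met when the one before it is completed fails the run):
1. a finger holds the catch down clear of the bolt's notch, the bolt still unlocked (value of joint catch above 0.0058 m and value of joint bolt below 0.005 m and contact force between the fingers and catch above 0.5 N), for 0.1 s.
2. the bolt is on its way, pushed by a finger while a finger holds the catch down (value of joint bolt between 0.01 and 0.034 m and value of joint catch above 0.005 m and contact force between the fingers and catch above 0.3 N and contact force between the fingers and bolt above 0.3 N).
3. the bolt is home with the catch still held down by a finger (value of joint bolt above 0.036 m and value of joint catch above 0.005 m and contact force between the fingers and catch above 0.3 N).
At the end, for the whole second after the job is handed in: the bolt is home (within 4 mm of its 40 mm travel) and at rest, and the catch has sprung up (within 3 mm of its top position), its tooth in the bolt's home notch (value of joint bolt above 0.036 m and value of joint catch below 0.003 m and velocity of joint bolt below 0.005 m/s); the robot touches nothing.
It fails at once if a loose thing is lifted, carried or pushed more than 20 mm from its place (distance of any of breaker_a, locator, breaker_b, mouse, parts_tray, scoop, driver, screw_cup from where it was at the start of the episode above 0.02 m).
It also fails if it takes over 43 s, if anything falls off the work surface, if the arm or the gripper's body presses on something with over 40 N, if the wrist force passes 120 N, or if a joint passes its speed limit or range.

### The arm

A 6-joint arm with a two-finger parallel gripper is mounted at the origin on the work surface. World frame = base frame: x ahead of the robot, y to its left, z up, the work surface at z = 0. Lengths are in m, angles in degrees, forces in N, time in s.
With the tool pointing down it reaches from about 0.325 to 0.775 m from the base axis. Payload 9.3 kg.
Tool frame: the origin (TCP) lies midway between the tips of the shut fingers; the grasp point (between the pads) lies 19 mm behind it; z points along the fingers, y is the line along which they close (so a half turn about z gives the same grasp; the last joint's range is limited). The gripper opens to 85 mm and grips with 20 to 120 N. Pads are 22 mm wide; open, the fingers measure 114 mm over their backs; the gripper's body (76 mm by 85 mm) begins 54 mm behind the grasp point. The pads swing forward as they close: fully open they stand 13 mm farther back than shut.
Start: joints at [60.355, 14.817, 1.232, 76.415, 0, 81.257], TCP at [0.196, 0.514, 0.231] pointing down, gripper open.
Joint ranges: [-174.27, 174.27], [-52.1, 104.24], [-59.71, 78.15], [-110.17, 111.67], [-87.03, 83.33], [-180, 180]. Speed limits (degrees/s): [127.2, 127.2, 159.86, 180, 180, 180].

### API

Orientations are given as a 3x3 rotation matrix whose columns are the frame's x, y, z axes.
In Python, from plant import bot gives the robot as it stands.
- The arm moves only by the tool drive_tool, never from a script. Its argument "steps" is one flat list of numbers, 7 for each row, row after row: the turn, a rotation vector about the tool's x, y, z in degrees, then the shift along the tool's x, y, z in mm, then the opening, from -1 (shut) to 1 (fully open). A call has exactly 10 rows; each row is the pose to reach, as a shift and turn from the pose commanded when the call began, along the tool's axes at that moment; what a row does not reach only later rows make up. A row lasts 1/8 s, in which the tool goes at most 62.5 mm and 10.7 degrees, less where a joint would pass 70% of its speed; a pose out of reach is approached as far as the arm can. A call with a gripper value outside its range is refused whole. The fingers move at their own pace and stop on an object; "squeeze" is the grip in N (left out, the last holds). Time passes only in rows, so rows that repeat a pose let the fingers close, or fill a call up. It gives the time, the measured TCP pose, the force, the opening and the grip force at its end, in the units of the state.
- bot.state(): the state, without advancing time (a new reading comes with each control period).
- bot.read_camera(name): name is "scene" or "top" or "wrist"; returns the picture (420x560x3 uint8, red, green, blue); there is no depth.
- bot.camera_info(name): a dict with "K" (3x3 intrinsics, pixels), "world_from_camera" (4x4, takes a point from camera to world coordinates). Camera axes: x right, y down, z forward; pixel columns grow to the right and rows downward; lengths in m; the calibration is good to about 2 mm. A picture is of the moment at which its call begins: read the wrist's pose just before it. camera_info takes no time and is no camera call; for the wrist camera it gives the pose at the moment of the call.
- bot.sign_off(): hands the job in; it is judged then, once.
The state is a dict: "time_s": time; "qpos": joint angles; "joint_velocities": joint speeds; "tau": joint torques, N m; "position": TCP position; "orientation": TCP orientation; "ft_force": force on the tool from outside, world axes, zero at the start; "moment": the same for the moment, N m; "width": opening from 0.0 (shut) to 1.0 (fully open); "grasp_force": force on a finger pad.
Only numpy, scipy, OpenCV 4.12 (cv2) and the standard library are available. Lean on these libraries where they do the work, as an engineer would, in place of code of your own. Each camera call takes 0.05 s, during which the arm holds its last target. There are 200 camera calls.

## Working session

There is one attempt and no reset: what is moved stays moved. The work goes in short steps, Python scripts to look and compute and a tool call to move; the robot and the scene stay as the last step left them, time stands still between calls to the robot, and variables do not carry over. Pictures are saved under pics/ and viewed, at most 10 in all, crops included, and the job is handed in when it is done.

Besides the shell and the picture viewer there is one more tool, called after "Call:" as a command line: name --argument value ..., lists and objects as JSON in quotes. drive_tool: Moves the arm, as the interface text tells. Its arguments: {"type":"object","properties":{"steps":{"type":"array","items":{"type":"number"}},"squeeze":{"type":"number"}},"required":["steps"]}

```bash
mkdir -p pics; python3 - <<'E'
from plant import bot
import cv2,numpy as np
for n in ["top","scene"]:
    im=bot.read_camera(n)[:,:,::-1]; cv2.imwrite(f"pics/{n}0.png",im)
    cv2.imwrite(f"pics/{n}0b.png",cv2.resize(im,(800,600),interpolation=cv2.INTER_CUBIC))
    print(n,bot.camera_info(n))
s=bot.state();print(s)
E
```

```text
top {'K': array([[462.86755377,   0.        , 281.80471302],
       [  0.        , 462.86755377, 209.28316941],
       [  0.        ,   0.        ,   1.        ]]), 'world_from_camera': array([[-0.0270278 , -0.98125488,  0.19080974,  0.21220806],
       [-0.99963329,  0.02684911, -0.0035222 , -0.02799545],
       [-0.0016669 , -0.19083497, -0.98162072,  1.38490234],
       [ 0.        ,  0.        ,  0.        ,  1.        ]])}
scene {'K': array([[471.68393795,   0.        , 272.64831931],
       [  0.        , 471.68393795, 210.88206613],
       [  0.        ,   0.        ,   1.        ]]), 'world_from_camera': array([[ 0.03126758,  0.76474637, -0.64357232,  1.33163082],
       [ 0.99939982, -0.01431501,  0.03154496, -0.06190644],
       [ 0.01491114, -0.64417239, -0.76473498,  1.10413974],
       [ 0.        ,  0.        ,  0.        ,  1.        ]])}
{'time_s': 0.1, 'qpos': array([ 6.03544315e+01,  1.48467424e+01,  1.19667579e+00,  7.64154523e+01,
       -7.56932793e-04,  8.12584738e+01]), 'joint_velocities': array([ 0.08601569, -0.08970249,  0.16395104,  0.04792473,  0.0613623 ,
        0.01629535]), 'tau': array([ 4.91131592e-03, -5.56692159e+01,  3.45069981e+01,  1.16704739e-02,
       -1.70461362e-04,  1.17968654e-05]), 'position': array([0.19611812, 0.51359816, 0.23075179]), 'orientation': array([[-9.34179261e-01,  3.56803588e-01, -5.54141689e-04],
       [ 3.56803982e-01,  9.34178740e-01, -1.00037053e-03],
       [ 1.60731589e-04, -1.13224537e-03, -9.99999346e-01]]), 'ft_force': array([0.08762394, 0.05229473, 0.44493309]), 'moment': array([0.04148975, 0.06210802, 0.02862618]), 'grasp_force': 0.0, 'width': 1.000152295449594}
```

View pics/top0b.png

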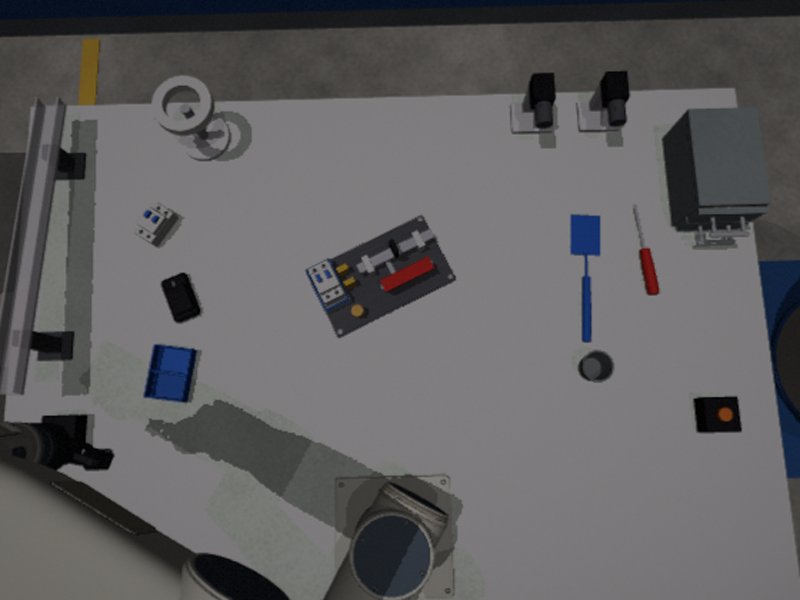

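View pics/scene0b.png

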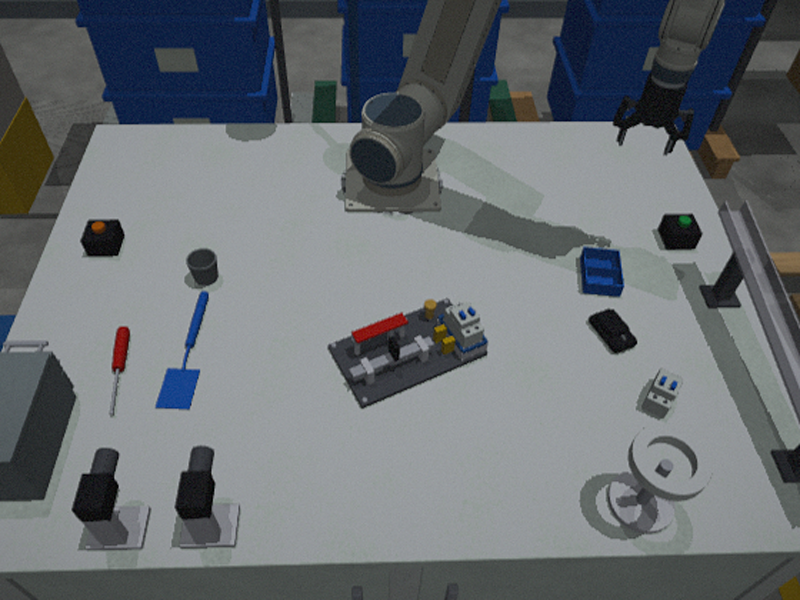

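The top view shows the station centred near (381,276), with the red pad around (408,275), the black tab at (394,247) and the breaker at the left end. Next I'll enlarge the station in both views.

```bash
python3 - <<'E'
import cv2,numpy as np
a=cv2.imread("pics/top0.png")[145:240,205:330]
b=cv2.imread("pics/scene0.png")[195:290,222:347]
f=lambda x:cv2.convertScaleAbs(cv2.resize(x,None,fx=6.4,fy=6.4*600/608,interpolation=cv2.INTER_CUBIC),alpha=1.5)
f=lambda x:cv2.convertScaleAbs(cv2.resize(x,None,fx=6,fy=6,interpolation=cv2.INTER_CUBIC),alpha=1.5)
cv2.imwrite("pics/topc.png",f(a));cv2.imwrite("pics/scenec.png",f(b))
E
```

```text
(no output)
```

View pics/topc.png

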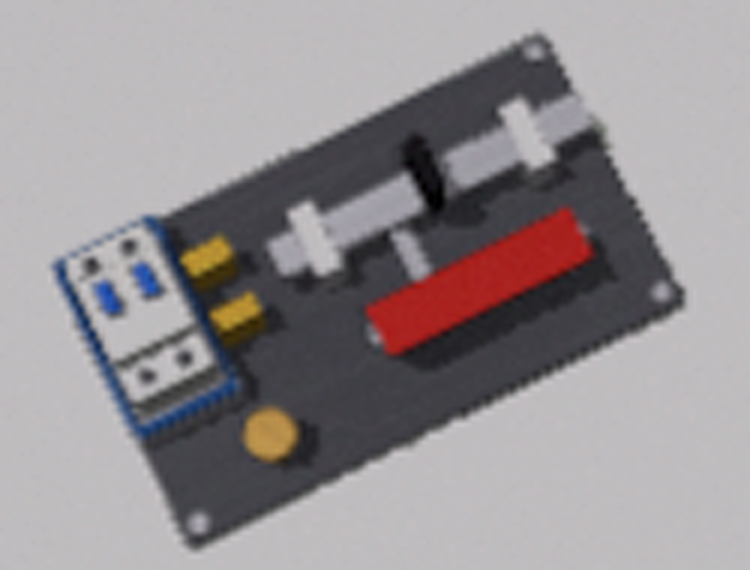

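View pics/scenec.png

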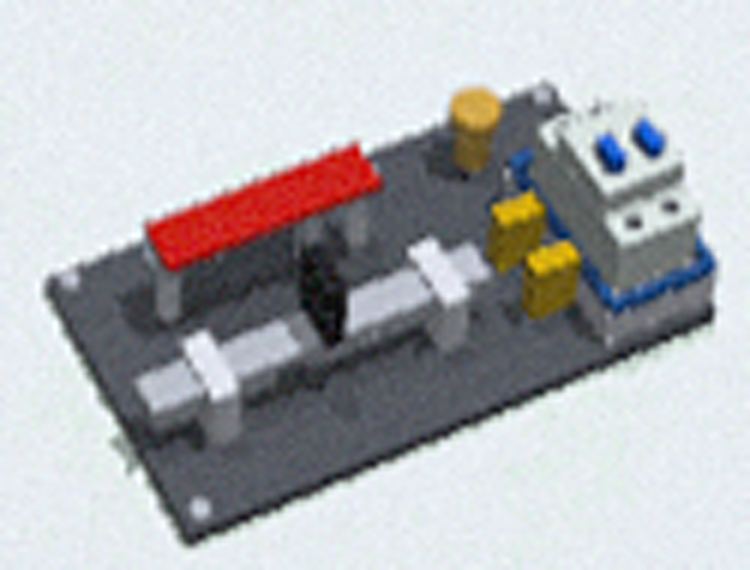

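The plate and pad corners are readable in both crops. In the top crop the plate corners are (547,36), (684,302), (194,547) and the pad corners are (573,208), (594,255), (390,355), (367,308). I'll fit the station pose to these.

```bash
cat > h.py <<'E'
from plant import bot
import numpy as np
from scipy.optimize import least_squares
def proj(n,P):
    c=bot.camera_info(n);T=np.linalg.inv(c["world_from_camera"])
    p=(T[:3,:3]@P.T).T+T[:3,3];u=(c["K"]@p.T).T;return u[:,:2]/u[:,2:]
def W(q,S):
    c,s=np.cos(q[2]),np.sin(q[2]);S=np.asarray(S,float)/1000
    return np.c_[q[0]+c*S[:,0]-s*S[:,1],q[1]+s*S[:,0]+c*S[:,1],S[:,2]]
E
python3 - <<'E'
from h import *
st=bot.state
pl=[(85,-115,12),(-75,-115,12),(-75,165,12)]
pad=[(-16,-76,68),(-44,-76,68),(-44,36,68),(-16,36,68)]
S=pl+pad
t=np.array([(547,36),(684,302),(194,547),(573,208),(594,255),(390,355),(367,308)])/6+[205,145]-.4
s=np.array([(190,543),(48,287),(548,83),(170,267),(147,224),(360,146),(381,184)])/6+[222,195]-.4
ft=lambda q:(proj("top",W(q,S))-t).ravel()
fs=lambda q:(proj("scene",W(q,S))-s).ravel()
for f in (ft,fs,lambda q:np.r_[ft(q),fs(q)]):
    r=least_squares(f,[.5,0,.4]);print(r.x[:2],np.degrees(r.x[2]),np.round(r.fun,1))
q=r.x;np.save("q.npy",q)
print(W(q,[(-30,-20,68),(30,-25,90),(30,93,50)]))
E
```

```text
[ 0.53938815 -0.01227575] 25.051185895695756 [-0.2 -0.6  0.8  0.1 -0.7  0.2 -0.3 -0.2  0.5  0.3  0.2  0.4 -0.2 -0.2]
[ 0.54343523 -0.00906819] 25.604084212794604 [ 0.3 -0.3 -0.5 -0.8  0.4 -0.2 -0.1  0.8 -0.6  0.7 -0.3 -0.5  0.9  0.1]
[ 0.54110788 -0.01056415] 25.3616267370844 [-1.  -1.3  0.2 -0.7 -1.  -0.1 -1.  -0.9 -0.1 -0.5 -0.3 -0.1 -0.8 -0.7
 -0.5 -1.1 -1.  -1.6  0.  -0.6 -0.6 -0.  -1.1 -0.1 -0.8 -1.1  0.3 -0.5]
[[ 0.52256581 -0.0414865   0.068     ]
 [ 0.5789248  -0.02030481  0.09      ]
 [ 0.52838186  0.08632263  0.05      ]]
```

```bash
cat >> h.py <<'E'
from scipy.spatial.transform import Rotation as R
def go(q,sx,sy,z):
    "tool-frame turn (deg) and shift (mm) to put TCP at station (sx,sy) mm, height z mm, tool y along station x"
    s=bot.state();c,n=np.cos(q[2]),np.sin(q[2])
    Rt=np.c_[[-n,c,0],[c,n,0],[0,0,-1]];Ro=s["orientation"]
    p=W(q,[(sx,sy,z)])[0]
    print("tgt",p.round(4),"turn",np.degrees(R.from_matrix(Ro.T@Rt).as_rotvec()).round(2),"shift",(Ro.T@(p-s["position"])*1e3).round(1))
E
python3 -c "
from h import *
q=np.load('q.npy');go(q,0,-48,160)"
```

```text
tgt [ 0.5617 -0.0539  0.16  ] turn [-7.000e-02  2.000e-02  4.373e+01] shift [-544.  -399.7   71.1]
```

Call:
drive_tool --steps '[0, 0, 5, -49, -36, 0, 0.1, 0, 0, 10, -98, -72, 0, 0.1, 0, 0, 15, -147, -108, 0, 0.1, 0, 0, 20, -196, -144, 0, 0.1, 0, 0, 25, -245, -180, 0, 0.1, 0, 0, 30, -294, -216, 10, 0.1, 0, 0, 35, -343, -252, 20, 0.1, 0, 0, 40, -392, -288, 30, 0.1, 0, 0, 43.7, -440, -323, 40, 0.1, 0, 0, 43.7, -485, -357, 50, 0.1]'

```text
time_s: 1.35
position: [0.5227, 0.0053, 0.1807]
orientation: [[-0.428, 0.904, -0.0], [0.904, 0.428, 0.0], [0.0, -0.0, -1.0]]
ft_force: [0.1, -0.1, -0.1]
width: 0.543
grasp_force: 0.0
```

```bash
python3 -c "
from h import *
q=np.load('q.npy');go(q,0,-48,160);print(bot.state()['width'],bot.state()['qpos'])"
```

```text
tgt [ 0.5617 -0.0539  0.16  ] turn [-0.01 -0.01 -0.05] shift [-70.2   9.9  20.7]
0.5433534661063922 [-8.62944577e+00  1.33316666e+01 -8.25473081e+00  6.84273517e+01
  7.73139032e-03  5.60555496e+01]
```

Call:
drive_tool --steps '[0, 0, 0, -35, 5, 10, 0.1, 0, 0, 0, -70, 10, 20, 0.1, 0, 0, 0, -70, 10, 20, 0.1, 0, 0, 0, -70, 10, 20, 0.1, 0, 0, 0, -70, 10, 20, 0.1, 0, 0, 0, -70, 10, 20, 0.1, 0, 0, 0, -70, 10, 20, 0.1, 0, 0, 0, -70, 10, 20, 0.1, 0, 0, 0, -70, 10, 20, 0.1, 0, 0, 0, -70, 10, 20, 0.1]'

```text
time_s: 2.6
position: [0.561, -0.0517, 0.1613]
orientation: [[-0.429, 0.903, -0.0], [0.903, 0.429, -0.0], [0.0, -0.0, -1.0]]
ft_force: [-0.3, -0.7, -0.0]
width: 0.55
grasp_force: 0.0
```

```bash
python3 - <<'E'
from h import *
import cv2
q=np.load('q.npy');go(q,0,-48,160)
pts=[(-16,-76,68),(-44,-76,68),(-44,36,68),(-16,36,68),(15,-25,90),(45,-25,90),(30,93,50)]
ci=bot.camera_info("wrist");im=bot.read_camera("wrist");print(proj("wrist",W(q,pts)).round(0).tolist())
cv2.imwrite("pics/w1.png",cv2.resize(im[:,:,::-1],(800,600),interpolation=cv2.INTER_CUBIC))
cv2.imwrite("pics/t1.png",cv2.resize(bot.read_camera("top")[145:240,205:330,::-1],None,fx=6,fy=6))
E
```

```text
tgt [ 0.5617 -0.0539  0.16  ] turn [-0.   -0.    0.03] shift [-2.3 -0.3  1.3]
[[256.0, 255.0], [221.0, 255.0], [213.0, 105.0], [253.0, 106.0], [299.0, 199.0], [343.0, 199.0], [320.0, 20.0]]
```

View pics/w1.png

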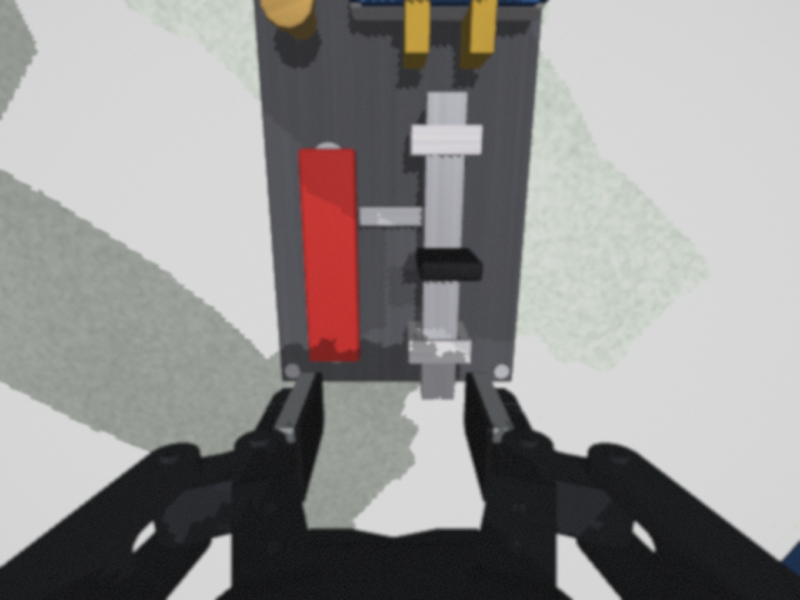

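In the wrist view the pad corners sit at (360,360), (310,361), (300,150), (356,149), about 5 px left of the prediction. The tab is around (418–482, 248–280). Next I'll check the tab geometry and refine the fit.

```bash
python3 - <<'E'
from h import *
import cv2
q=np.load('q.npy')
tab=[(x,y,z) for z in (46,90) for y in (-25,-15) for x in (15,45)]
S=[(-16,-76,68),(-44,-76,68),(-44,36,68),(-16,36,68),(85,-115,12),(-75,-115,12)]
o=np.array([(360,360),(310,361),(300,150),(356,149),(512,380),(281,380)])/1.4286
f=lambda q:(proj("wrist",W(q,S))-o).ravel()
r=least_squares(f,q);print(r.x,np.degrees(r.x[2]),f(r.x).round(1))
np.save("q2.npy",r.x)
print((proj("wrist",W(r.x,tab))*1.4286).round(0).tolist())
ci=bot.camera_info("wrist");print(ci["world_from_camera"].round(3))
im=cv2.imread("pics/w1.png")[220:400,270:520];cv2.imwrite("pics/w1c.png",cv2.convertScaleAbs(cv2.resize(im,None,fx=3.2,fy=3.2,interpolation=cv2.INTER_CUBIC),alpha=2))
E
```

```text
[ 0.53802114 -0.01041094  0.44012647] 25.217389031567723 [ 0.3  1.3 -0.2  0.5 -1.  -1.9  0.4 -1.1  0.5  1.6  0.4  1.1]
[[416.0, 263.0], [469.0, 264.0], [417.0, 246.0], [470.0, 246.0], [421.0, 281.0], [484.0, 282.0], [421.0, 261.0], [485.0, 261.0]]
[[ 0.903  0.411  0.123  0.529]
 [ 0.429 -0.865 -0.259  0.014]
 [ 0.     0.286 -0.958  0.304]
 [ 0.     0.     0.     1.   ]]
```

View pics/w1c.png

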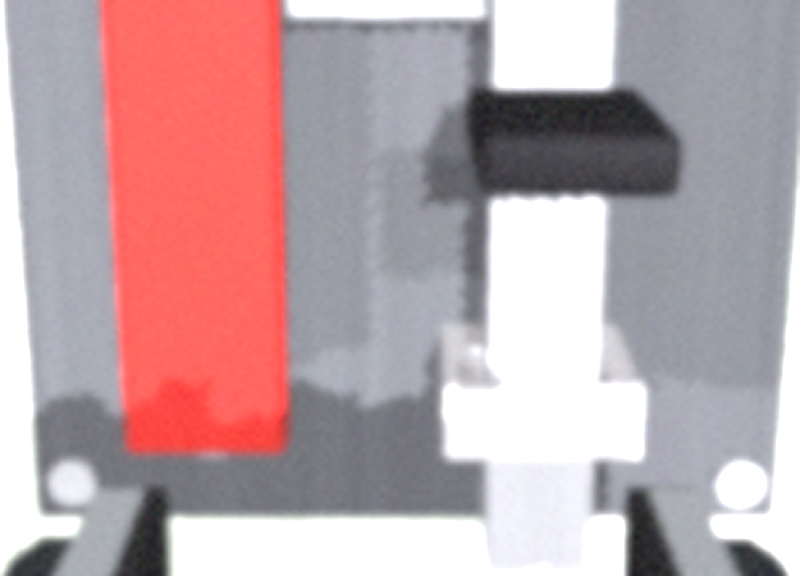

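```bash
python3 -c "
from h import *
q=np.load('q2.npy');go(q,0,-50,75)"
```

```text
tgt [ 0.5593 -0.0556  0.075 ] turn [-0.01 -0.    0.18] shift [-2.8 -3.2 86.2]
```

Call:
drive_tool --steps '[0, 0, 0.2, -3, -3, 20, 0.1, 0, 0, 0.2, -3, -3, 40, 0.1, 0, 0, 0.2, -3, -3, 55, 0.1, 0, 0, 0.2, -3, -3, 70, 0.1, 0, 0, 0.2, -3, -3, 80, 0.1, 0, 0, 0.2, -3, -3, 86, 0.1, 0, 0, 0.2, -3, -3, 86, 0.1, 0, 0, 0.2, -3, -3, 86, 0.1, 0, 0, 0.2, -3, -3, 86, 0.1, 0, 0, 0.2, -3, -3, 86, 0.1]'

```text
time_s: 3.95
position: [0.5597, -0.0557, 0.0755]
orientation: [[-0.426, 0.905, 0.0], [0.905, 0.426, -0.0], [-0.0, 0.0, -1.0]]
ft_force: [0.7, -0.4, 0.6]
width: 0.549
grasp_force: 0.0
```

```bash
python3 - <<'E'
from h import *
import cv2
q=np.load('q2.npy');go(q,0,-50,75);print(bot.state()['ft_force'])
im=bot.read_camera("wrist")
cv2.imwrite("pics/w2.png",cv2.convertScaleAbs(cv2.resize(im[:,:,::-1],(800,600),interpolation=cv2.INTER_CUBIC),alpha=1.7))
E
```

```text
tgt [ 0.5593 -0.0556  0.075 ] turn [ 0.02  0.02 -0.02] shift [ 0.2 -0.3  0.5]
[ 0.66401789 -0.41548709  0.6255758 ]
```

View pics/w2.png

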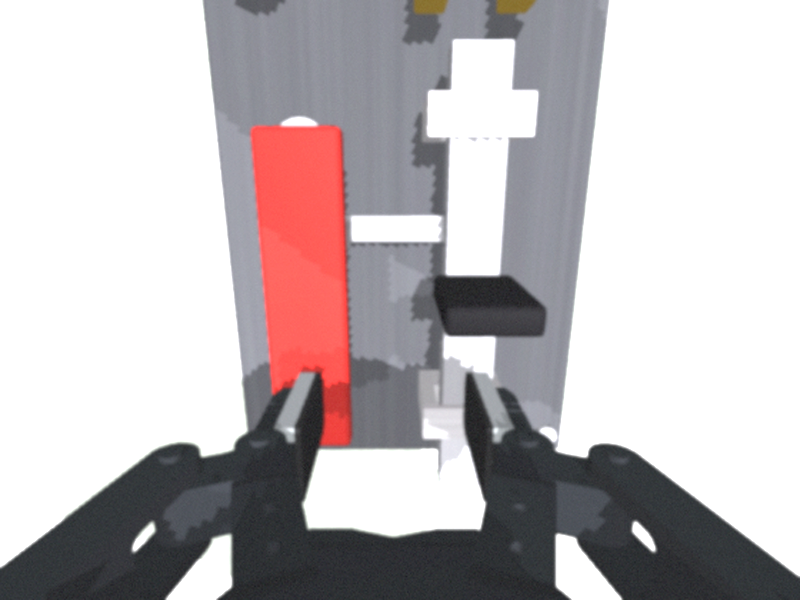

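The left fingertip (290–320) lies over the red pad and the right one (466–510) lies behind the black tab (447–545), so both are lined up. Now I'll press down.

Call:
drive_tool --steps '[0, 0, 0, 0, 0, 3, 0.1, 0, 0, 0, 0, 0, 5, 0.1, 0, 0, 0, 0, 0, 7, 0.1, 0, 0, 0, 0, 0, 9, 0.1, 0, 0, 0, 0, 0, 11, 0.1, 0, 0, 0, 0, 0, 13, 0.1, 0, 0, 0, 0, 0, 14, 0.1, 0, 0, 0, 0, 0, 14, 0.1, 0, 0, 0, 0, 0, 14, 0.1, 0, 0, 0, 0, 0, 14, 0.1]'

```text
time_s: 5.25
position: [0.5596, -0.0557, 0.0614]
orientation: [[-0.426, 0.905, 0.0], [0.905, 0.426, -0.0], [-0.0, 0.0, -1.0]]
ft_force: [-1.8, -0.5, 3.9]
width: 0.552
grasp_force: 2.2
```

Call:
drive_tool --steps '[0, 0, 0, 0, 0, 2, 0.1, 0, 0, 0, 0, 0, 4, 0.1, 0, 0, 0, 0, 0, 6, 0.1, 0, 0, 0, 0, 0, 7, 0.1, 0, 0, 0, 0, 0, 8, 0.1, 0, 0, 0, 0, 0, 9, 0.1, 0, 0, 0, 0, 0, 9, 0.1, 0, 0, 0, 0, 0, 9, 0.1, 0, 0, 0, 0, 0, 9, 0.1, 0, 0, 0, 0, 0, 9, 0.1]'

```text
time_s: 6.5
position: [0.5597, -0.0558, 0.0533]
orientation: [[-0.426, 0.905, 0.001], [0.905, 0.426, -0.001], [-0.001, 0.001, -1.0]]
ft_force: [-4.4, 0.6, 15.9]
width: 0.55
grasp_force: 7.9
```

Call:
drive_tool --steps '[0, 0, 0, 0, 0, -1, 0.1, 0, 0, 0, 0, 0, -1.5, 0.1, 0, 0, 0, 3, 0, -1.5, 0.1, 0, 0, 0, 6, 0, -1.5, 0.1, 0, 0, 0, 9, 0, -1.5, 0.1, 0, 0, 0, 12, 0, -1.5, 0.1, 0, 0, 0, 14, 0, -1.5, 0.1, 0, 0, 0, 16, 0, -1.5, 0.1, 0, 0, 0, 18, 0, -1.5, 0.1, 0, 0, 0, 20, 0, -1.5, 0.1]'

```text
time_s: 7.75
position: [0.5528, -0.0392, 0.0545]
orientation: [[-0.425, 0.905, 0.004], [0.905, 0.425, -0.003], [-0.005, 0.002, -1.0]]
ft_force: [2.8, -7.1, 6.0]
width: 0.55
grasp_force: 4.9
```

```bash
python3 - <<'E'
from h import *
import cv2
q=np.load('q2.npy');go(q,0,4,55);s=bot.state();print(s['ft_force'],s['orientation'].T@s['ft_force'])
im=bot.read_camera("wrist")
cv2.imwrite("pics/w3.png",cv2.convertScaleAbs(cv2.resize(im[:,:,::-1],(800,600),interpolation=cv2.INTER_CUBIC),alpha=1.7))
E
```

```text
tgt [ 0.5363 -0.0068  0.055 ] turn [ 0.1   0.26 -0.07] shift [36.4 -1.1 -0.7]
[ 2.82599305 -7.05073758  5.96775888] [-7.61024914 -0.42745871 -5.934195  ]
```

View pics/w3.png

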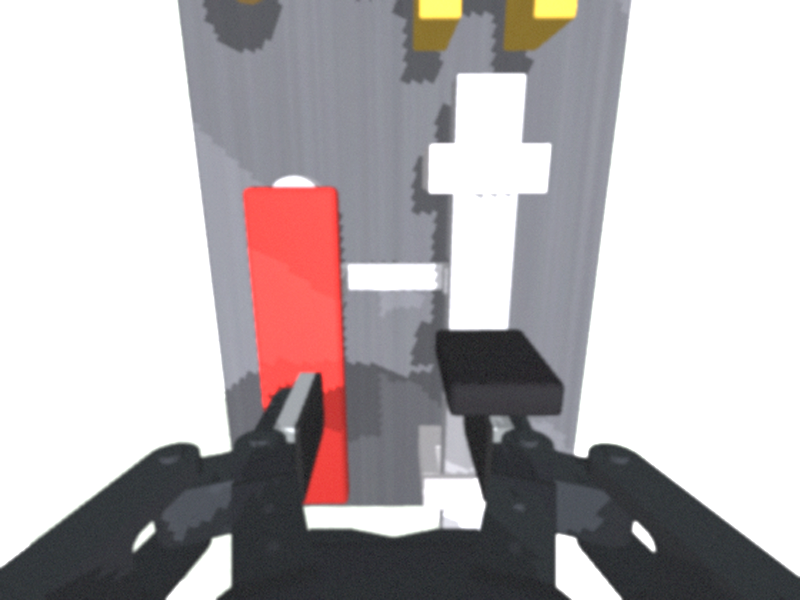

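The tab at (437–560, 330–412) is now against the right finger and the left finger holds the pad down. The force is about 7.6 N along the push and 6 N vertical. I'll keep pushing.

Call:
drive_tool --steps '[0, 0, 0, 3, 0, 0, 0.1, 0, 0, 0, 6, 0, 0, 0.1, 0, 0, 0, 9, 0, 0, 0.1, 0, 0, 0, 12, 0, 0, 0.1, 0, 0, 0, 15, 0, 0, 0.1, 0, 0, 0, 18, 0, 0, 0.1, 0, 0, 0, 21, 0, 0, 0.1, 0, 0, 0, 24, 0, 0, 0.1, 0, 0, 0, 26, 0, 0, 0.1, 0, 0, 0, 28, 0, 0, 0.1]'

```text
time_s: 9.05
position: [0.5408, -0.0138, 0.0545]
orientation: [[-0.425, 0.905, 0.003], [0.905, 0.425, -0.003], [-0.004, 0.002, -1.0]]
ft_force: [3.3, -7.5, 7.3]
width: 0.554
grasp_force: 4.9
```

Call:
drive_tool --steps '[0, 0, 0, 2, 0, 0, 0.1, 0, 0, 0, 4, 0, 0, 0.1, 0, 0, 0, 5, 0, 0, 0.1, 0, 0, 0, 6, 0, 0, 0.1, 0, 0, 0, 7, 0, 0, 0.1, 0, 0, 0, 8, 0, 0, 0.1, 0, 0, 0, 9, 0, 0, 0.1, 0, 0, 0, 10, 0, 0, 0.1, 0, 0, 0, 10, 0, 0, 0.1, 0, 0, 0, 10, 0, 0, 0.1]'

```text
time_s: 10.3
position: [0.5372, -0.0063, 0.0546]
orientation: [[-0.424, 0.906, 0.004], [0.906, 0.424, -0.006], [-0.007, 0.001, -1.0]]
ft_force: [3.8, -16.1, 3.9]
width: 0.547
grasp_force: 8.9
```

Call:
drive_tool --steps '[0, 0, 0, 1, 0, 0, 0.1, 0, 0, 0, 2, 0, 0, 0.1, 0, 0, 0, 2, 0, 0, 0.1, 0, 0, 0, 2, 0, 0, 0.1, 0, 0, 0, 2, 0, 0, 0.1, 0, 0, 0, 2, 0, 0, 0.1, 0, 0, 0, 2, 0, 0, 0.1, 0, 0, 0, 2, 0, 0, 0.1, 0, 0, 0, 2, 0, 0, 0.1, 0, 0, 0, 2, 0, 0, 0.1]'

```text
time_s: 11.55
position: [0.5372, -0.0061, 0.0546]
orientation: [[-0.422, 0.907, 0.005], [0.906, 0.422, -0.009], [-0.01, 0.001, -1.0]]
ft_force: [7.1, -24.1, 2.0]
width: 0.549
grasp_force: 13.4
```

```bash
python3 - <<'E'
from h import *
import cv2
s=bot.state();print(s['ft_force'],s['orientation'].T@s['ft_force'])
q=np.load('q2.npy');go(q,0,4,55)
im=bot.read_camera("wrist")
print((proj("wrist",W(q,[(20,69,46),(40,69,46),(15,15,90),(45,15,90)]))*1.4286).round())
cv2.imwrite("pics/w4.png",cv2.convertScaleAbs(cv2.resize(im[:,:,::-1],(800,600),interpolation=cv2.INTER_CUBIC),alpha=1.4))
E
```

```text
[  7.10620566 -24.13210763   1.9735923 ] [-24.89544678  -3.74431986  -1.71716114]
tgt [ 0.5363 -0.0068  0.055 ] turn [ 0.06  0.6  -0.24] shift [-0.3 -1.  -0.4]
[[456. 196.]
 [519. 196.]
 [451. 419.]
 [566. 418.]]
```

View pics/w4.png

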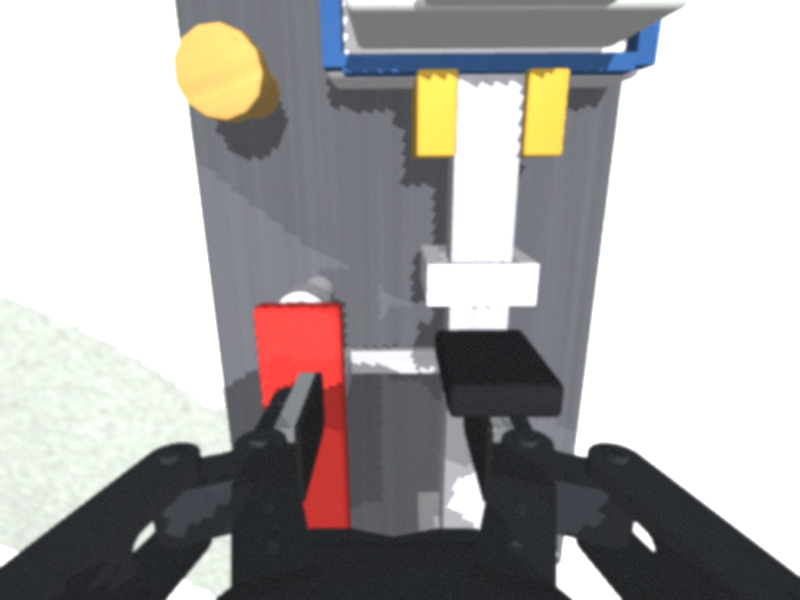

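The bolt fills the keeper fork (415–570, 70–155) and the push has stalled at 25 N, so the bolt is home. I'll ease off the push, then lift straight up.

Call:
drive_tool --steps '[0, 0, 0, -3, 0, 0, 0.1, 0, 0, 0, -5, 0, 0, 0.1, 0, 0, 0, -6, 0, -3, 0.1, 0, 0, 0, -6, 0, -6, 0.1, 0, 0, 0, -6, 0, -10, 0.1, 0, 0, 0, -6, 0, -14, 0.1, 0, 0, 0, -6, 0, -20, 0.1, 0, 0, 0, -6, 0, -40, 0.1, 0, 0, 0, -6, 0, -70, 0.1, 0, 0, 0, -6, 0, -110, 0.1]'

```text
time_s: 12.85
position: [0.5358, -0.0069, 0.1641]
orientation: [[-0.426, 0.905, -0.002], [0.905, 0.426, 0.0], [0.001, -0.002, -1.0]]
ft_force: [0.7, -0.7, -0.0]
width: 0.551
grasp_force: 0.0
```

Call:
drive_tool --steps '[0, 0, 0, 0, 0, -20, 0.1, 0, 0, 0, 0, 0, -20, 0.1, 0, 0, 0, 0, 0, -20, 0.1, 0, 0, 0, 0, 0, -20, 0.1, 0, 0, 0, 0, 0, -20, 0.1, 0, 0, 0, 0, 0, -20, 0.1, 0, 0, 0, 0, 0, -20, 0.1, 0, 0, 0, 0, 0, -20, 0.1, 0, 0, 0, 0, 0, -20, 0.1, 0, 0, 0, 0, 0, -20, 0.1]'

```text
time_s: 14.1
position: [0.5366, -0.0068, 0.1838]
orientation: [[-0.426, 0.905, 0.0], [0.905, 0.426, -0.0], [-0.0, 0.0, -1.0]]
ft_force: [0.0, -0.4, 0.2]
width: 0.549
grasp_force: 0.0
```

```bash
python3 - <<'E'
from h import *
import cv2
q=np.load('q2.npy');im=bot.read_camera("wrist");print(bot.state()['ft_force'])
for h in (68,62):print((proj("wrist",W(q,[(-44,36,h),(-16,36,h),(-16,-76,h)]))*1.4286).round().tolist())
print((proj("wrist",W(q,[(20,93,46),(15,15,90),(45,15,90)]))*1.4286).round().tolist())
cv2.imwrite("pics/w5.png",cv2.convertScaleAbs(cv2.resize(im[:,:,::-1],(800,600),interpolation=cv2.INTER_CUBIC),alpha=1.4))
E
```

```text
[ 0.29907898 -0.31968898  0.11910856]
[[316.0, 246.0], [366.0, 246.0], [369.0, 423.0]]
[[318.0, 244.0], [367.0, 244.0], [370.0, 418.0]]
[[430.0, 140.0], [423.0, 292.0], [480.0, 292.0]]
```

View pics/w5.png

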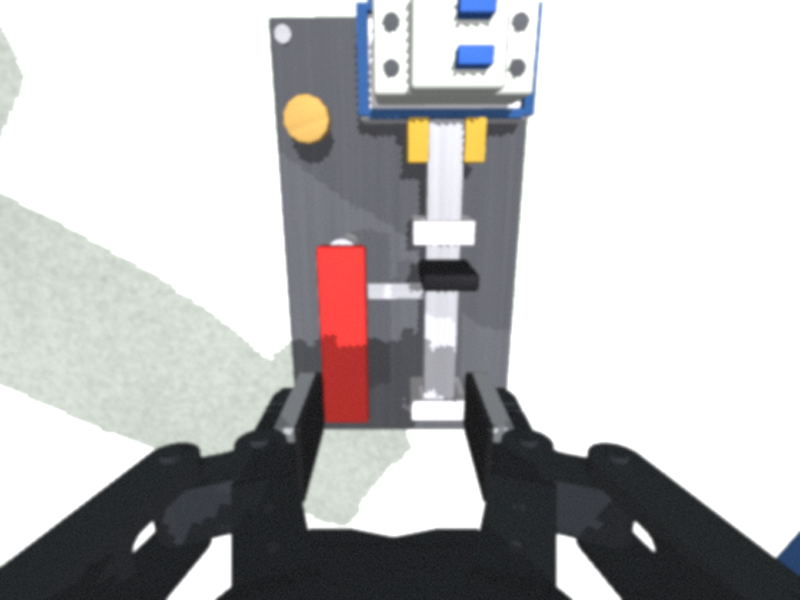

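The pad is back up, with its near edge at row 422 (423 expected when up, 418 if it had stuck at 6 mm). The tab's rear edge at row 290 fits the home position (292 predicted), and the bolt stands in the fork with nothing touching the robot.

```bash
python3 -c "
from plant import bot
print(bot.sign_off())"
```

```text
the job is handed in; nothing more can be done
None
```

The job is handed in with the bolt home in the keeper fork, the catch sprung back up to lock it, and the gripper clear about 14 s in; the hand-in gave no verdict, so this rests on the last camera picture and force readings.

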